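Shut the drip water and push up the counterweighted splash guard of a jade-carving spindle

TASK

The carving spindle is at rest: open it up so the carver can change the burr. First shut off the drip water by pushing the valve's lever round with the fingertips until it stands square across its pipe, and then push the splash guard up by its front, steadily and without flinging it, past its balance point so that it lies back against its stops and stays up by itself. Nothing is gripped: push with the outside of the closed fingers, never taking the lever or the guard's front bar between them, keep off the guard's counterweights, and leave the tools and jade lying around where they are.

Things in the scene. Friction and masses are not known exactly. Their poses are not given: they have to be found in the camera images.
- machine: Wet carving machine, fixed: green open pan 280 (x) by 230 (y) mm, 50 mm high. Origin: centre of its underside, on the bench; its front looks to its -x, to the robot; z up. Headstock box 100x65 mm, 135 mm high, centre at x -40, y +160 mm; level spindle along y at x -20 mm, 95 mm up, with a disc of radius 20 mm. Hinge brackets 125 mm high at x 110, y +-121 mm.
- guard (a joint): Splash guard's angle about its level hinge, rad: 0 shut over the spindle, growing as its front goes up and over to the back; 1.40 lying back on its rear stops. Balance at about 0.86: let go before, it falls shut; beyond, it falls slowly (damped, up to 2 s) onto the stops and stays. The front bar needs about 3.5 N upwards or 5 N level when shut, less and less towards balance.
- guard_hinge (a point): Point on the guard's hinge axis, midway between the brackets, 90 mm above the bench; the hinge axis runs along the machine's y. Axes those of the machine. The guard's two counterweights, dark steel discs 46 mm across and 26 mm thick, sit on 63 mm tails behind and below the hinge at y +-146 mm, outside the brackets, and go down and under the hinge as the guard goes up.
- guard_bar (a point): Centre of the guard's front bar: round, level, steel, 16 mm thick, 250 mm long along the machine's y, 191 mm from the hinge axis. Shut: 160 mm in front (-x) of the hinge axis, 195 mm above the bench, free below and in front. A clear bent hood 196 mm wide (top 235 mm above the bench) and two flat side arms (y +-100 mm) join it to the hinge. Highest at 281 mm. Axes turn with the guard.
- valve: Drip-water valve stand, fixed to the bench left or right of the machine: base plate 190x75 mm, two upright pipes 72 mm either side of the middle and a level pipe between them (along the stand's x, 105 mm above the bench, 21 mm thick, corner fittings 29 mm) with a brass ball valve in its middle. Origin: centre of the base plate's underside.
- valve_axis (a point): Point on the lever's upright turning axis at the lever's mid height, 150 mm above the bench, above the middle of the pipe. Axes those of the stand.
- valve_lever (a joint): Valve lever's angle, rad: 0 open (along the pipe, pointing to the stand's -x, roughly to the robot), growing clockwise seen from above, to the stop at 1.571, shut (across the pipe, pointing to the stand's +y). Stays where it is left; stiff, about 2.5 N at its end.
- lever_tip (a point): Outer end of the valve's flat level lever, 110 mm from its turning axis, 150 mm above the bench. The outer 62 mm is a black sleeve 20 mm wide, 11 mm thick, nothing beside it; the pipe's corner fitting below reaches 120 mm above the bench. Axes turn with the lever: x points from the tip to the turning axis.
- burr_stand: Bystander, loose: dark wooden block 75 by 120 by 32 mm with upright burrs, 140 mm high in all; at the other side of the machine from the valve. Origin at the centre of its underside.
- plaque: Bystander, loose: pale jade plaque 34 by 44 mm, 13 mm high with its carved flower, lying on the bench. Origin at the centre of its underside.
- dop_plate: Bystander, loose: dark round plate, 76 mm across, 16 mm thick, with jade domes, 23 mm high in all. Origin at the centre of its underside.
- brush: Bystander, loose: brush lying on the bench, about 200 mm long, low.
- caliper: Bystander, loose: steel caliper 150 mm long, 10 mm thick, lying on the bench.
- water_bottle: Bystander, loose: drinking bottle, 64 mm across, 200 mm tall. Origin at the centre of its underside.
- jade_leaf: Bystander, loose: jade leaf about 60 mm long, 11 mm thick, lying in the machine's pan near the front. Origin at the centre of its underside, under the leaf's round end.
There are look-alikes about, which are no part of the job. What is shaped like the valve but turquoise is not meant.

How it is judged:
By the outcome, as a careful person would: the job done as asked, in the order asked, and still so for the second after the job is handed in, with the robot touching nothing.
It also fails if it takes over 64 s, if anything falls off the work surface, if the arm or the gripper's body presses on something with over 40 N, if the wrist force passes 120 N, or if a joint passes its speed limit or range.

ROBOT

A 7-joint arm with a two-finger parallel gripper is mounted at the origin on the work surface. World frame = base frame: x ahead of the robot, y to its left, z up, the work surface at z = 0. Lengths are in m, angles in degrees, forces in N, time in s.
With the tool pointing down it reaches from about 0.4 to 0.85 m from the base axis. Payload 10.4 kg.
Tool frame: the origin (TCP) lies at the very end of the fingers, on their centre line; the grasp point (between the pads) lies 19 mm behind it (arm.tcp_to_grasp is the distance from the TCP to the grasp point, in m); y points along the fingers, x is the direction in which the jaws open and shut, and the axes are right-handed (so a half turn about y gives the same grasp; the last joint's range is limited). The gripper opens to 87 mm and grips with 3 to 60 N. Pads are 19 mm wide; open, the fingers measure 117 mm over their backs; the gripper's body (75 mm by 190 mm) begins 51 mm behind the grasp point.
Start: joints at [-70.279, 19.034, -3.707, 83.658, 1.238, 77.344, -5.071], TCP at [0.224, 0.583, 0.223] pointing down, gripper open.
Joint ranges: [-148.97, 148.97], [-28.65, 121.19], [-84.17, 76.75], [9.2, 138.47], [-72.65, 252.65], [3.7, 117.97], [-149.18, 149.18]. Speed limits (degrees/s): [127.2, 127.2, 159.86, 159.86, 180, 180, 180].

INTERFACE

Orientations are given as [roll, pitch, yaw] about the fixed x, y, z axes, in that order (R = Rz(yaw) Ry(pitch) Rx(roll)).
In Python, from workcell import arm, cams, hand_in gives the robot as it stands.
- The arm moves only by the tool step_arm, never from a script. Its argument "deltas" is a list of rows, each a list of 4 numbers: the shift along the tool's x, y, z in mm, then the turn about the tool's y in degrees. A call has 1 to 12 rows; each row is the pose to reach, as a shift and turn from the pose commanded when the call began, along the tool's axes at that moment; what a row does not reach only later rows make up. A row lasts 1/8 s, in which the tool goes at most 62.5 mm and 10.7 degrees, less where a joint would pass 70% of its speed; a pose out of reach is approached as far as the arm can. A call with a gripper value outside its range is refused whole. "grip" is the opening, from 0 (shut) to 1 (fully open), set as the call begins (left out, the last holds). The fingers move at their own pace and stop on an object; "squeeze" is the grip in N (left out, the last holds). Time passes only in rows, so rows that repeat a pose let the fingers close. It gives the time, the measured TCP pose, the force and the opening at its end, in the units of the state.
- arm.state(): the state, without advancing time (a new reading comes with each control period).
- cams.snapshot(name): name is "side" or "top" or "wrist"; returns a dict with "color" (480x640x3 uint8, blue, green, red), "depth" (480x640 float32, m along the optical axis (not along the pixel's ray), 0 where there is no reading), "fx", "fy", "cx", "cy" (pixels), "R" (3x3) and "t" (3): a world point X has camera coordinates R X + t. Camera axes: x right, y down, z forward; pixel columns grow to the right and rows downward; lengths in m; the calibration is good to about 2 mm. A picture is of the moment at which its call begins.
- hand_in(): hands the job in, once; it reports no verdict.
The state is a dict: "clock": time; "qpos": joint angles; "dq": joint speeds; "tau": joint torques, N m; "eef_pos": TCP position; "eef_rot": TCP orientation; "ft_force": force on the tool from outside, world axes, zero at the start; "moment": the same for the moment, N m; "grip_width": finger opening in m.
Only numpy, scipy, OpenCV 4.12 (cv2) and the standard library are available. Lean on these libraries where they do the work, as an engineer would, in place of code of your own. Each camera call takes 0.05 s, during which the arm holds its last target.

## Working session

There is one attempt and no reset: what is moved stays moved. The work goes in short steps, Python scripts to look and compute and a tool call to move; the robot and the scene stay as the last step left them, time stands still between calls to the robot, and variables do not carry over. Pictures are saved under pics/ and viewed, and the job is handed in when it is done.

Besides the shell and the picture viewer there is one more tool, called by a JSON object that holds its "api" and its "payload". step_arm: Moves the arm, as the interface text tells. Its arguments: {"type":"object","properties":{"deltas":{"type":"array"},"grip":{"type":"number"},"squeeze":{"type":"number"}},"required":["deltas"]}

```bash
ls; mkdir -p pics; python3 - <<'E'
from workcell import arm,cams
import cv2,pickle
for n in ["side","top","wrist"]:
    s=cams.snapshot(n); pickle.dump(s,open(f"{n}.pkl","wb")); cv2.imwrite(f"pics/{n}0.png",s["color"]); print(n,s["R"].round(3).tolist(),s["t"].round(3),s["fx"])
st=arm.state(); print(st)
E
```

```text
pics
side [[0.827, -0.562, 0.016], [-0.417, -0.632, -0.653], [0.378, 0.533, -0.757]] [-0.448  0.257  1.291] 620.9026882034807
top [[-0.08, -0.997, -0.005], [-0.972, 0.079, -0.219], [0.219, -0.013, -0.976]] [-0.031  0.542  1.203] 539.1335544360969
wrist [[0.359, 0.933, -0.002], [0.897, -0.345, 0.277], [0.258, -0.101, -0.961]] [-0.624 -0.033  0.392] 340.1481161228622
{'clock': 0.15, 'qpos': array([-70.27805348,  19.06364854,  -3.70828967,  83.69259646,
         1.23688993,  77.34383228,  -5.07092324]), 'dq': array([-0.07258329, -0.13368595, -0.05863129, -0.19341708,  0.04709314,
       -0.03244556,  0.10380565]), 'tau': array([ 4.07506959e-04, -6.23634195e+01,  2.46776256e-02, -3.90137923e+01,
       -6.13000570e-02,  3.72504210e-02,  9.78518369e-05]), 'eef_pos': array([0.22403438, 0.583167  , 0.22195648]), 'eef_rot': array([-9.00014387e+01,  6.02590470e-02,  6.89848766e+01]), 'ft_force': array([0.33288018, 0.45089205, 0.63725509]), 'moment': array([ 0.03139466, -0.0186902 ,  0.01736229]), 'grip_width': 0.08727458453560809}
```

View pics/side0.png

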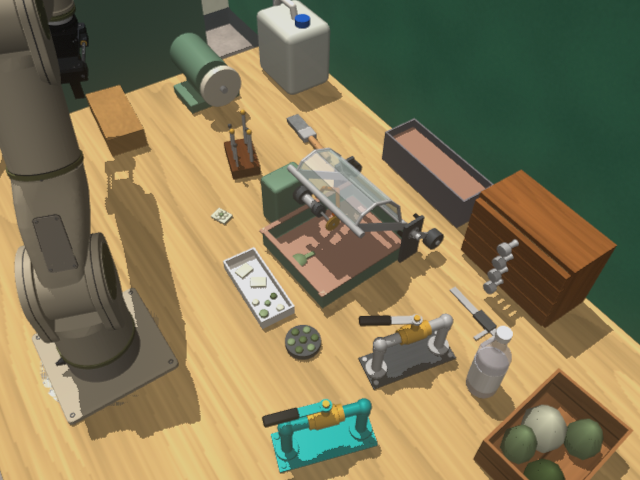

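View pics/top0.png

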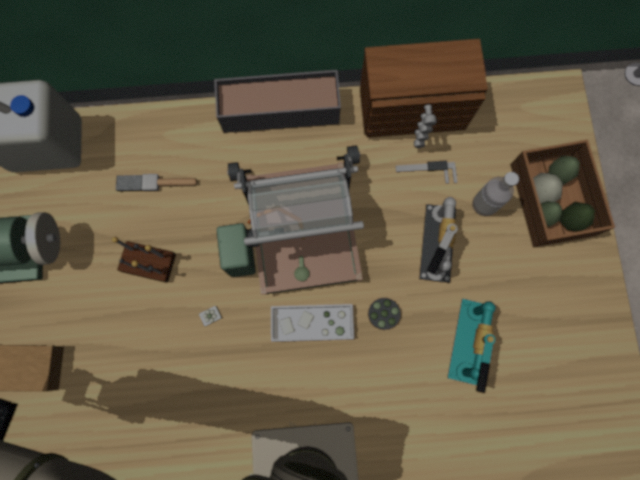

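View pics/wrist0.png

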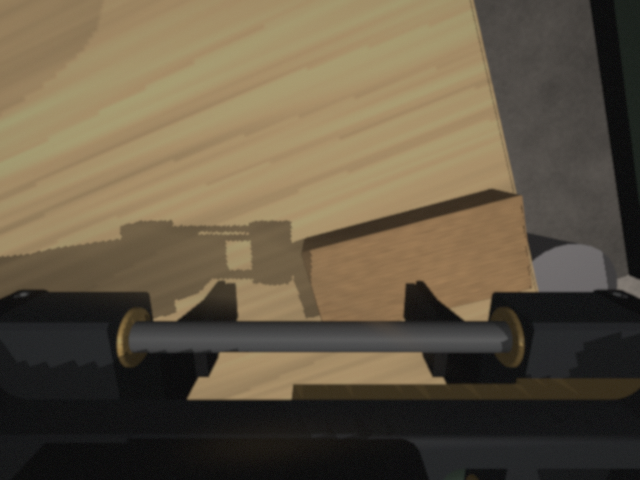

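The machine is at top (305,230). There are two valves: one with grey pipes at top (440,240)/side (405,335), and a turquoise one at top (478,345)/side (320,430). The grey one is meant, since turquoise is ruled out and it stands beside the machine. I'll crop it to confirm and measure.

```bash
cat > h.py <<'E'
import numpy as np,cv2,pickle
def load(n): return pickle.load(open(n+".pkl","rb"))
def pt(s,u,v,r=1,d=None):
    if d is None:
        w=s["depth"][v-r:v+r+1,u-r:u+r+1]; w=w[w>0]; d=np.median(w)
    c=np.array([(u-s["cx"])/s["fx"]*d,(v-s["cy"])/s["fy"]*d,d]); return s["R"].T@(c-s["t"])
def cloud(s):
    v,u=np.mgrid[:480,:640]; d=s["depth"]
    c=np.stack([(u-s["cx"])/s["fx"]*d,(v-s["cy"])/s["fy"]*d,d],-1); p=(c-s["t"])@s["R"]; p[d<=0]=np.nan; return p
def proj(s,X): c=s["R"]@np.array(X)+s["t"]; return s["fx"]*c[0]/c[2]+s["cx"],s["fy"]*c[1]/c[2]+s["cy"]
E
python3 - <<'E'
from h import *
a=load("side");b=load("top")
ca=cv2.resize(a["color"][290:400,340:480],None,fx=4,fy=4,interpolation=2)[:440,:560]
cb=cv2.resize(b["color"][190:300,400:470],None,fx=4,fy=4,interpolation=2)
cv2.imwrite("pics/c1.png",np.hstack([ca[:440,:],cb[:440,:240]]))
cv2.imwrite("pics/c2.png",cv2.resize(b["color"][130:310,210:390],None,fx=3.3,fy=3.3,interpolation=2))
cv2.imwrite("pics/c3.png",cv2.resize(a["color"][130:320,240:460],None,fx=3,fy=3,interpolation=2))
for n,s in (("side",a),("top",b)):
    P=cloud(s); 
    # valve lever: z 0.14-0.16 
    m=(abs(P[...,2]-.153)<.01)&(P[...,0]>.3)&(P[...,0]<.8)&(P[...,1]<-.1)&(P[...,1]>-.5)
    q=P[m]; 
    k=np.random.default_rng(0).permutation(len(q))
    # split by grey vs turquoise roughly: x
    print(n,len(q)); 
    H,xe,ye=np.histogram2d(q[:,0],q[:,1],bins=[np.arange(.3,.8,.02),np.arange(-.5,-.1,.02)])
    for i in range(len(xe)-1):
        if H[i].sum(): print(round(xe[i],2),[(round(ye[j],2),int(H[i,j])) for j in range(len(ye)-1) if H[i,j]])
E
```

```text
side 1518
0.4 [(np.float64(-0.32), 19)]
0.42 [(np.float64(-0.34), 29), (np.float64(-0.32), 92), (np.float64(-0.3), 1)]
0.44 [(np.float64(-0.36), 7), (np.float64(-0.34), 95), (np.float64(-0.32), 27)]
0.46 [(np.float64(-0.36), 46), (np.float64(-0.34), 57)]
0.48 [(np.float64(-0.38), 12), (np.float64(-0.36), 89), (np.float64(-0.34), 12)]
0.5 [(np.float64(-0.38), 82), (np.float64(-0.36), 37)]
0.52 [(np.float64(-0.38), 5)]
0.54 [(np.float64(-0.16), 2)]
0.56 [(np.float64(-0.5), 3), (np.float64(-0.16), 20), (np.float64(-0.14), 5)]
0.58 [(np.float64(-0.5), 92), (np.float64(-0.48), 14), (np.float64(-0.16), 19), (np.float64(-0.14), 20)]
0.6 [(np.float64(-0.5), 1), (np.float64(-0.48), 2), (np.float64(-0.16), 3), (np.float64(-0.14), 17)]
0.62 [(np.float64(-0.14), 1)]
0.64 [(np.float64(-0.14), 34)]
0.74 [(np.float64(-0.36), 9), (np.float64(-0.34), 4)]
top 971
0.4 [(np.float64(-0.32), 5)]
0.42 [(np.float64(-0.34), 5), (np.float64(-0.32), 71), (np.float64(-0.3), 18)]
0.44 [(np.float64(-0.34), 48), (np.float64(-0.32), 57)]
0.46 [(np.float64(-0.36), 12), (np.float64(-0.34), 70), (np.float64(-0.32), 8)]
0.48 [(np.float64(-0.38), 1), (np.float64(-0.36), 59), (np.float64(-0.34), 22)]
0.5 [(np.float64(-0.38), 28), (np.float64(-0.36), 61)]
0.52 [(np.float64(-0.38), 8), (np.float64(-0.36), 6)]
0.58 [(np.float64(-0.5), 44), (np.float64(-0.48), 44)]
0.6 [(np.float64(-0.5), 6), (np.float64(-0.48), 30)]
0.62 [(np.float64(-0.5), 1)]
0.74 [(np.float64(-0.36), 4), (np.float64(-0.34), 5)]
```

View pics/c1.png

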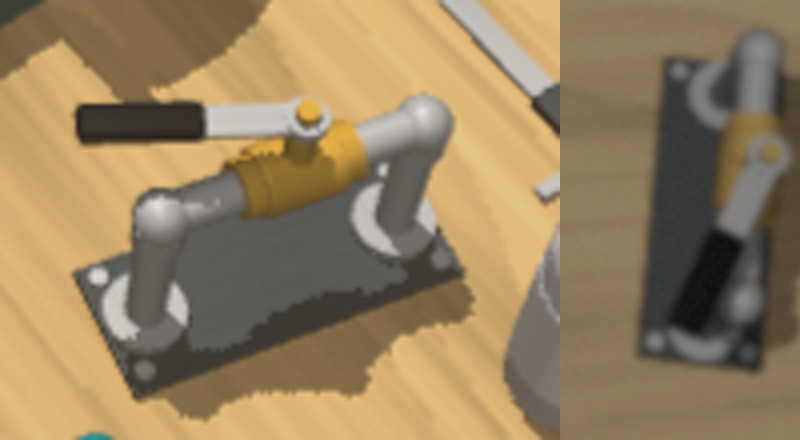

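View pics/c2.png

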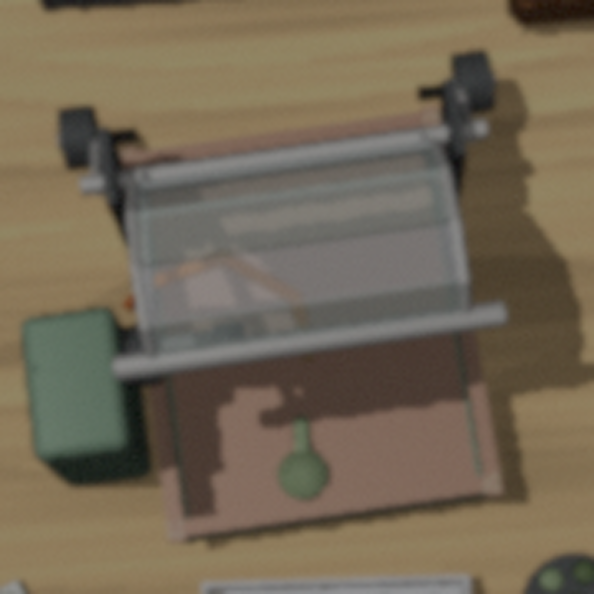

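View pics/c3.png

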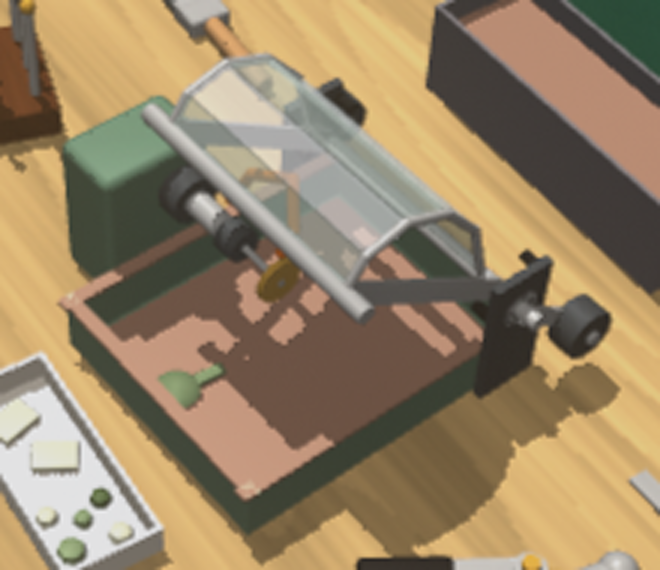

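The crop confirms the valve: grey pipes, brass body, black-sleeved lever. The lever is already slightly off the pipe line. Next I'll measure precise poses.

```bash
python3 - <<'E'
from h import *
a=load("side");b=load("top")
np.set_printoptions(precision=4,suppress=True)
def line(q):
    c=q.mean(0);u,s,v=np.linalg.svd(q-c,full_matrices=False); d=v[0]; t=(q-c)@d; return c,d,c+d*t.min(),c+d*t.max(),s/np.sqrt(len(q))
for n,s in (("side",a),("top",b)):
    P=cloud(s); C=s["color"].astype(int)
    box=(P[...,0]>.38)&(P[...,0]<.65)&(P[...,1]<-.26)&(P[...,1]>-.43)
    m=box&(abs(P[...,2]-.153)<.008)
    q=P[m]; print(n,"lever",*line(q))
    blk=m&(C.max(-1)<70); print(" sleeve",blk.sum(),*line(P[blk]))
    m=box&(P[...,2]<.125)&(P[...,2]>.095); print(" pipe",m.sum(),*line(P[m]))
    m=box&(P[...,2]<.012)&(C.max(-1)<90)&(P[...,2]>0.002); r=cv2.minAreaRect((P[m][:,:2]*1000).astype(np.float32)); print(" plate",r)
    # brass nut (orange) top
    m=box&(P[...,2]>.148)&(C[...,2]-C[...,0]>60); print(" nut",m.sum(),P[m].mean(0) if m.any() else 0)
    # bar: 
    m=(P[...,0]>.35)&(P[...,0]<.8)&(abs(P[...,1])<.25)&(P[...,2]>.192)&(P[...,2]<.21)
    q=P[m]; print(" bar?",*line(q))
    for u,v in ([(147+0,0)] if 0 else []): pass
# bar end points by pixel
print("side bar", [pt(a,u,v) for u,v in [(292,169),(325,200),(360,232)]])
print("top bar", [pt(b,u,v) for u,v in [(248,241),(300,234),(355,227)]])
print("top hinge", [pt(b,u,v) for u,v in [(240,186),(300,177),(350,170)]])
print("cw", [pt(b,u,v) for u,v in [(233,171),(352,155)]])
print("pan front corners", [pt(b,u,v) for u,v in [(264,290),(358,277)]])
print("others side", {k:pt(a,*p) for k,p in dict(leaf=(302,259),dop=(303,340),bottle=(503,335),plaque=(222,216)).items()})
E
```

```text
side lever [ 0.4678 -0.3377  0.1529] [-0.849   0.5283  0.0118] [ 0.5205 -0.3706  0.1521] [ 0.4178 -0.3066  0.1535] [0.0349 0.0057 0.0028]
 sleeve 277 [ 0.4432 -0.322   0.1541] [ 0.831  -0.5561  0.0105] [ 0.4186 -0.3056  0.1538] [ 0.4676 -0.3383  0.1545] [0.0169 0.0054 0.0022]
 pipe 1150 [ 0.5048 -0.3675  0.1135] [-0.9757  0.2189 -0.009 ] [ 0.5923 -0.3871  0.1143] [ 0.4258 -0.3498  0.1128] [0.0484 0.0083 0.0051]
 plate ((510.4293212890625, -364.5676574707031), (75.91638946533203, 188.62017822265625), 77.87577819824219)
 nut 46 [ 0.5083 -0.3616  0.1556]
 bar? [ 0.5274 -0.0508  0.2015] [-0.087   0.9962  0.0009] [ 0.5376 -0.1683  0.2014] [0.5158 0.0818 0.2016] [0.0697 0.0294 0.0043]
top lever [ 0.4693 -0.3314  0.1536] [-0.8436  0.5366  0.0186] [ 0.5231 -0.3656  0.1525] [ 0.4213 -0.3008  0.1547] [0.0348 0.0056 0.0028]
 sleeve 254 [ 0.4469 -0.317   0.1546] [-0.8372  0.5466  0.0164] [ 0.472  -0.3335  0.1541] [ 0.4214 -0.3004  0.1551] [0.0171 0.0058 0.0027]
 pipe 648 [ 0.517  -0.3583  0.115 ] [-0.9817  0.1903 -0.0031] [ 0.5976 -0.3739  0.1152] [ 0.43   -0.3414  0.1147] [0.0517 0.0088 0.0046]
[... 268 characters left out ...]
0041]
side bar [array([0.5074, 0.066 , 0.2018]), array([ 0.5155, -0.0503,  0.2008]), array([ 0.5245, -0.1618,  0.2004])]
top bar [array([0.5102, 0.076 , 0.2028]), array([ 0.5165, -0.0323,  0.2019]), array([ 0.522 , -0.1475,  0.2022])]
top hinge [array([0.6676, 0.1013, 0.094 ]), array([ 0.6766, -0.0397,  0.0985]), array([ 0.6849, -0.1575,  0.0965])]
cw [array([0.7138, 0.119 , 0.0725]), array([ 0.7307, -0.1678,  0.0727])]
pan front corners [array([0.4258, 0.0635, 0.0535]), array([ 0.4387, -0.1555,  0.0509])]
others side {'leaf': array([ 0.4675, -0.0332,  0.0145]), 'dop': array([ 0.3501, -0.2169,  0.0204]), 'bottle': array([ 0.5936, -0.4939,  0.1995]), 'plaque': array([0.3788, 0.1913, 0.009 ])}
```

```bash
cat > mv.py <<'E'
import numpy as np
from scipy.spatial.transform import Rotation as Ro
from workcell import arm
def rows(wps, p0=None, yaw0=None):
    """wps: list of (x,y,z,yaw,nrows)"""
    st=arm.state()
    R=Ro.from_euler("xyz",st["eef_rot"],degrees=True).as_matrix()
    p=np.array(st["eef_pos"]) if p0 is None else np.array(p0); yaw=st["eef_rot"][2] if yaw0 is None else yaw0
    print("now",p.round(4),st["eef_rot"].round(2),"F",st["ft_force"].round(1),"t",st["clock"])
    s=p.copy();sy=yaw;out=[]
    for x,y,z,w,n in wps:
        e=np.array([x,y,z])
        for i in range(1,n+1):
            f=i/n; q=s+(e-s)*f; yy=sy+(w-sy)*f
            d=R.T@(q-p)*1000
            out.append([round(float(v),1) for v in d]+[round(float(-(yy-yaw)),1)])
        s=e;sy=w
    for i in range(0,len(out),12): print(str(out[i:i+12]).replace(" ",""))
E
python3 - <<'E'
from mv import rows
rows([(.30,.53,.34,60,4),(.45,.3,.34,60,6),(.48,.0,.34,60,7),(.41,-.355,.34,58,7)])
E
```

```text
now [0.224  0.5832 0.222 ] [-9.000e+01  6.000e-02  6.898e+01] F [0.3 0.5 0.6] t 0.15
[[-5.6,-29.5,-22.5,2.2],[-11.3,-59.0,-45.0,4.5],[-16.9,-88.5,-67.5,6.7],[-22.5,-118.0,-90.0,9.0],[-49.3,-118.0,-127.1,9.0],[-76.1,-118.0,-164.2,9.0],[-103.0,-117.9,-201.2,9.0],[-129.8,-117.9,-238.3,9.0],[-156.6,-117.9,-275.4,9.0],[-183.4,-117.8,-312.5,9.0],[-221.9,-117.8,-331.9,9.0],[-260.4,-117.8,-351.2,9.0]]
[[-298.8,-117.7,-370.6,9.0],[-337.3,-117.7,-390.0,9.0],[-375.8,-117.6,-409.3,9.0],[-414.2,-117.6,-428.7,9.0],[-452.7,-117.6,-448.1,9.0],[-503.6,-117.5,-456.9,9.3],[-554.6,-117.4,-465.8,9.6],[-605.5,-117.4,-474.6,9.8],[-656.4,-117.3,-483.5,10.1],[-707.3,-117.3,-492.3,10.4],[-758.3,-117.2,-501.2,10.7],[-809.2,-117.2,-510.0,11.0]]
```

{"api": "step_arm", "payload": {"deltas": [[-6, -30, -22, 2], [-11, -59, -45, 4.5], [-17, -88, -67, 7], [-22, -118, -90, 9], [-49, -118, -127, 9], [-76, -118, -164, 9], [-103, -118, -201, 9], [-130, -118, -238, 9], [-157, -118, -275, 9], [-183, -118, -312, 9], [-222, -118, -332, 9], [-260, -118, -351, 9]], "grip": 0, "squeeze": 10}}

```text
clock: 1.65
eef_pos: [0.4587, 0.2132, 0.3402]
eef_rot: [-90.0, 0.0, 60.0]
ft_force: [-0.3, -0.2, 0.2]
grip_width: 0.0006
```

```bash
python3 - <<'E'
from mv import rows
rows([(.48,.0,.34,60,5),(.44,-.2,.34,58,5),(.415,-.36,.3,58,5),(.415,-.36,.3,58,1)])
print(__import__('workcell').arm.state()["grip_width"],__import__('workcell').arm.state()["qpos"].round(0))
E
```

```text
now [0.4587 0.2132 0.3402] [-8.998e+01  3.000e-02  5.995e+01] F [-0.3 -0.2  0.2] t 1.65
[[-34.8,0.0,-25.0,-0.0],[-69.5,0.1,-50.1,-0.0],[-104.3,0.1,-75.1,-0.0],[-139.1,0.2,-100.2,-0.0],[-173.9,0.2,-125.2,-0.0],[-212.5,0.3,-138.3,0.4],[-251.1,0.3,-151.4,0.8],[-289.7,0.3,-164.5,1.2],[-328.4,0.3,-177.6,1.6],[-367.0,0.3,-190.7,2.0],[-397.2,8.3,-202.4,2.0],[-427.4,16.3,-214.1,2.0]]
[[-457.6,24.4,-225.8,2.0],[-487.8,32.4,-237.5,2.0],[-518.0,40.4,-249.2,2.0],[-518.0,40.4,-249.2,2.0]]
0.000626215730930247 [-44.   1.  14.  91.  -0.  88.  30.]
```

{"api": "step_arm", "payload": {"deltas": [[-35, 0, -25, 0], [-70, 0, -50, 0], [-104, 0, -75, 0], [-139, 0, -100, 0], [-174, 0, -125, 0], [-212, 0, -138, 0.5], [-251, 0, -151, 1], [-290, 0, -165, 1], [-328, 0, -178, 2], [-367, 0, -191, 2], [-397, 8, -202, 2], [-427, 16, -214, 2]]}}

```text
clock: 3.15
eef_pos: [0.4298, -0.263, 0.3243]
eef_rot: [-90.0, -0.0, 58.0]
ft_force: [0.5, 0.1, 0.4]
grip_width: 0.0005
```

```bash
python3 - <<'E'
from mv import rows
rows([(.41,-.365,.25,58,5),(.41,-.365,.25,58,2)])
E
```

```text
now [ 0.4298 -0.263   0.3243] [-9.001e+01 -3.000e-02  5.798e+01] F [0.5 0.1 0.4] t 3.15
[[-19.4,14.9,-7.5,-0.0],[-38.8,29.7,-14.9,-0.0],[-58.2,44.6,-22.4,-0.0],[-77.7,59.4,-29.8,-0.0],[-97.1,74.3,-37.3,-0.0],[-97.1,74.3,-37.3,-0.0],[-97.1,74.3,-37.3,-0.0]]
```

{"api": "step_arm", "payload": {"deltas": [[-20, 15, -7, 0], [-39, 30, -15, 0], [-58, 45, -22, 0], [-78, 59, -30, 0], [-97, 74, -37, 0], [-97, 74, -37, 0], [-97, 74, -37, 0]]}}

```text
clock: 4.03
eef_pos: [0.4106, -0.3632, 0.2509]
eef_rot: [-90.0, -0.0, 58.0]
ft_force: [0.0, -0.0, -0.5]
grip_width: 0.0001
```

```bash
python3 - <<'E'
from h import *
from workcell import arm,cams
for n in ["side","wrist","top"]:
    s=cams.snapshot(n); pickle.dump(s,open(f"{n}1.pkl","wb")); cv2.imwrite(f"pics/{n}1.png",s["color"])
    print(n,proj(s,arm.state()["eef_pos"]))
    if n=="wrist": print([proj(s,p) for p in ([.42,-.303,.15],[.51,-.362,.15])])
print(arm.state()["eef_pos"])
E
```

```text
side (np.float64(378.7736403247545), np.float64(315.49085159053845))
wrist (np.float64(321.00348852458677), np.float64(299.68602722829286))
[(np.float64(391.57000125212653), np.float64(216.51957960827792)), (np.float64(381.7366919608671), np.float64(337.6709572536662))]
top (np.float64(471.78644194255173), np.float64(267.43346741083235))
[ 0.41084304 -0.36307083  0.25105254]
```

View pics/side1.png

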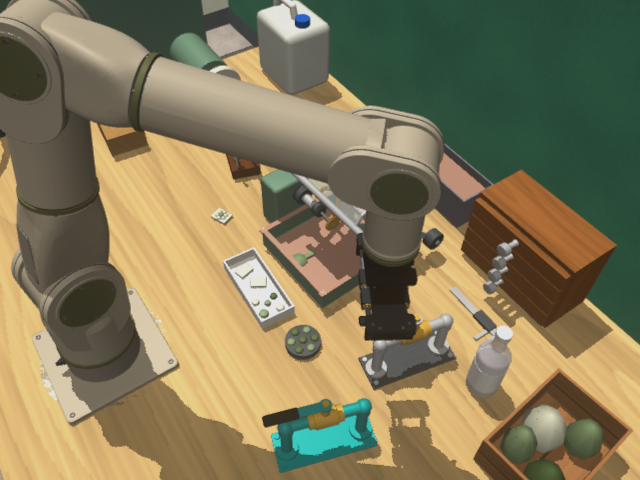

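View pics/wrist1.png

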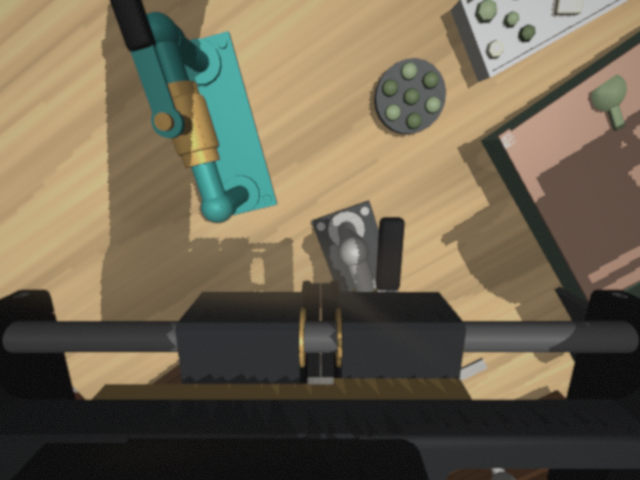

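The wrist view shows the black sleeve at (391,250), matching the measured tip, with the closed fingers at (321,300) on its pushing side. I'll go down beside the lever.

{"api": "step_arm", "payload": {"deltas": [[0, 20, 0, 0], [0, 42, 0, 0], [0, 64, 0, 0], [0, 86, 0, 0], [0, 106, 0, 0], [0, 117, 0, 0], [0, 117, 0, 0]]}}

```text
clock: 5.05
eef_pos: [0.4103, -0.3634, 0.1334]
eef_rot: [-90.0, -0.0, 58.0]
ft_force: [0.6, 0.1, 0.6]
grip_width: 0.001
```

```bash
cat > lev.py <<'E'
import numpy as np
from mv import rows
def arc(offs,phis,n,z=.134,r=.080,c=(.510,-.362)):
    w=[]
    for o,f in zip(offs,phis):
        a=np.radians(f);u=np.array([np.cos(a),np.sin(a)]);t=np.array([u[1],-u[0]])
        p=np.array(c)+r*u-o*t; w.append((p[0],p[1],z,f-90,n))
    rows(w)
E
python3 - <<'E'
from lev import *
arc([.030,.025]+[.025]*10,[147.8,147.8]+list(np.arange(145,115,-3.)),1)
E
```

```text
now [ 0.4103 -0.3634  0.1334] [-8.996e+01 -1.000e-02  5.801e+01] F [0.6 0.1 0.6] t 5.05
[[24.3,-0.6,-3.8,0.2],[29.3,-0.6,-3.8,0.2],[33.2,-0.6,-2.7,3.0],[37.5,-0.6,-1.7,6.0],[41.8,-0.6,-0.9,9.0],[46.2,-0.6,-0.4,12.0],[50.6,-0.6,-0.1,15.0],[55.0,-0.6,-0.1,18.0],[59.3,-0.6,-0.2,21.0],[63.7,-0.6,-0.6,24.0],[68.1,-0.6,-1.2,27.0],[72.4,-0.6,-2.1,30.0]]
```

{"api": "step_arm", "payload": {"deltas": [[12, -1, -2, 0], [24, -1, -4, 0], [29, -1, -4, 0], [33, -1, -3, 3], [37.5, -1, -2, 6], [42, -1, -1, 9], [46, -1, 0, 12], [50.5, -1, 0, 15], [55, -1, 0, 18], [59, -1, 0, 21], [63.5, -1, -1, 24], [68, -1, -1, 27]]}}

```text
clock: 6.55
eef_pos: [0.4467, -0.3068, 0.1346]
eef_rot: [-90.0, 0.0, 30.9]
ft_force: [-1.5, -2.7, 0.1]
grip_width: 0.0006
```

```bash
python3 - <<'E'
from lev import *
arc([.025]*12,list(np.arange(118,82,-3.)),1)
E
```

```text
now [ 0.4467 -0.3068  0.1346] [-9.000e+01  5.000e-02  3.086e+01] F [-1.5 -2.7  0.1] t 6.55
[[5.1,0.6,1.3,2.9],[9.3,0.6,2.3,5.9],[13.6,0.6,3.1,8.9],[18.0,0.6,3.6,11.9],[22.4,0.6,3.9,14.9],[26.8,0.6,4.0,17.9],[31.2,0.6,3.8,20.9],[35.5,0.6,3.4,23.9],[39.9,0.5,2.8,26.9],[44.2,0.5,2.0,29.9],[48.4,0.5,0.9,32.9],[52.6,0.5,-0.4,35.9]]
```

{"api": "step_arm", "payload": {"deltas": [[5, 0, 1, 3], [9, 0, 2, 6], [13.5, 0, 3, 9], [18, 0, 3.5, 12], [22.5, 0, 4, 15], [27, 0, 4, 18], [31, 0, 4, 21], [35.5, 0, 3.5, 24], [40, 0, 3, 27], [44, 0, 2, 30], [48.5, 0, 1, 33], [51, 0, 0, 35]]}}

```text
clock: 8.05
eef_pos: [0.4906, -0.2797, 0.1343]
eef_rot: [-90.0, 0.1, -4.1]
ft_force: [-3.7, 2.3, 1.0]
grip_width: 0.0006
```

```bash
python3 - <<'E'
from lev import *
arc([.025,.025,.025,.023,.021,.019,.017],[84,81,78,78,78,78,78],1)
E
```

```text
now [ 0.4906 -0.2797  0.1343] [-8.996e+01  7.000e-02 -4.060e+00] F [-3.7  2.3  1. ] t 8.05
[[2.9,0.3,0.1,1.9],[7.1,0.3,1.2,4.9],[11.4,0.3,2.0,7.9],[13.4,0.3,1.7,7.9],[15.4,0.3,1.4,7.9],[17.4,0.3,1.2,7.9],[19.3,0.3,0.9,7.9]]
```

Now small increments to the stop, watching the force.

{"api": "step_arm", "payload": {"deltas": [[3, 0, 0, 2], [5, 0, 0.5, 3.5], [7, 0, 1, 5], [9, 0, 1.5, 6.5], [10, 0, 1.5, 7], [11, 0, 1.5, 7.5], [11, 0, 1.5, 8]]}}

```text
clock: 8.93
eef_pos: [0.502, -0.2797, 0.1346]
eef_rot: [-90.0, -0.0, -12.0]
ft_force: [-3.0, 1.5, 0.0]
grip_width: 0.0006
```

```bash
python3 - <<'E'
from h import *
from workcell import arm,cams
st=arm.state();print(st["eef_pos"],st["eef_rot"],st["ft_force"])
s=cams.snapshot("side"); pickle.dump(s,open("side2.pkl","wb")); cv2.imwrite("pics/side2.png",cv2.resize(s["color"][230:430,320:520],None,fx=3,fy=3,interpolation=2))
E
```

```text
[ 0.50200403 -0.27971541  0.13456088] [-8.99979030e+01 -1.27896876e-02 -1.20384546e+01] [-2.99703142  1.53876429  0.02781964]
```

View pics/side2.png

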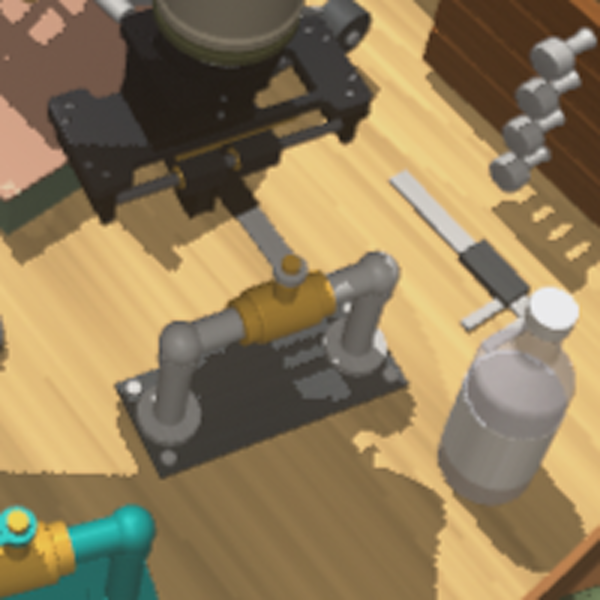

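The lever is almost across, but the force is still only the friction level, so it hasn't reached the stop. I'll push on a little at a time.

{"api": "step_arm", "payload": {"deltas": [[1, 0, 0, 0], [2, 0, 0, 0], [3, 0, 0, 0], [3, 0, 0, 0]]}}

```text
clock: 9.48
eef_pos: [0.505, -0.2804, 0.1346]
eef_rot: [-90.0, -0.0, -12.0]
ft_force: [-2.4, 1.9, 0.5]
grip_width: 0.0003
```

{"api": "step_arm", "payload": {"deltas": [[1, 0, 0, 0], [2, 0, 0, 0], [2, 0, 0, 0]]}}

```text
clock: 9.85
eef_pos: [0.5069, -0.2808, 0.1345]
eef_rot: [-90.0, -0.0, -12.0]
ft_force: [-1.2, 1.9, -0.2]
grip_width: 0.0006
```

{"api": "step_arm", "payload": {"deltas": [[1, 0, 0, 0], [2, 0, 0, 0], [3, 0, 0, 0], [3, 0, 0, 0]]}}

```text
clock: 10.35
eef_pos: [0.5099, -0.2814, 0.1345]
eef_rot: [-90.0, -0.0, -12.0]
ft_force: [-2.3, 1.4, 0.4]
grip_width: 0.0002
```

```bash
python3 - <<'E'
from h import *
from workcell import arm,cams
s=cams.snapshot("side"); pickle.dump(s,open("side2.pkl","wb")); cv2.imwrite("pics/side3.png",cv2.resize(s["color"][230:430,320:520],None,fx=3,fy=3,interpolation=2))
P=cloud(s); 
m=(P[...,0]>.45)&(P[...,0]<.6)&(P[...,1]<-.27)&(P[...,1]>-.37)&(abs(P[...,2]-.153)<.006)
q=P[m]; 
for y in np.arange(-.36,-.28,.01):
    w=q[(q[:,1]>y)&(q[:,1]<y+.01)]
    if len(w): print(round(y,2),len(w),w[:,0].min().round(4),w[:,0].max().round(4))
print(arm.state()["ft_force"])
E
```

```text
-0.36 33 0.5015 0.523
-0.35 41 0.5067 0.5248
-0.34 39 0.5082 0.526
-0.33 41 0.5103 0.5281
-0.32 51 0.5123 0.5324
-0.31 45 0.5134 0.5329
-0.3 62 0.4964 0.5361
-0.29 10 0.4972 0.5388
[-1.36188312  2.16945028 -0.35226431]
```

View pics/side3.png

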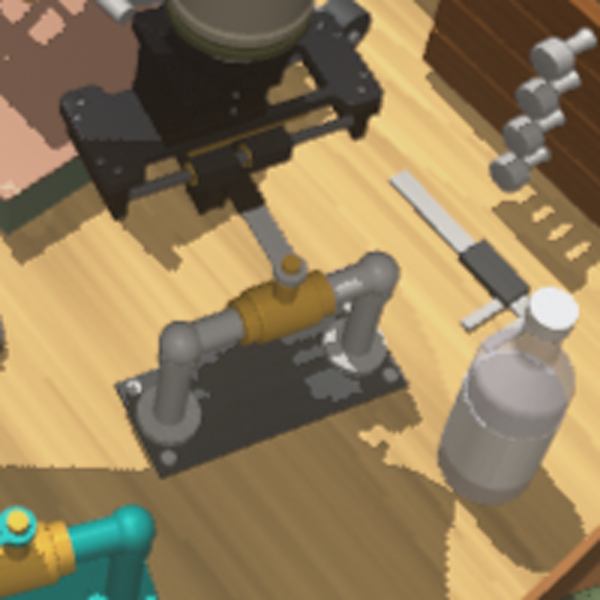

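{"api": "step_arm", "payload": {"deltas": [[1, 0, 0, 0], [2, 0, 0, 0], [2, 0, 0, 0]]}}

```text
clock: 10.78
eef_pos: [0.511, -0.2816, 0.1344]
eef_rot: [-90.0, 0.1, -12.0]
ft_force: [-6.4, 4.1, 3.7]
grip_width: 0.0007
```

{"api": "step_arm", "payload": {"deltas": [[1, 0, 0, 0], [2, 0, 0, 0], [2, 0, 0, 0]]}}

```text
clock: 11.15
eef_pos: [0.5111, -0.2816, 0.1342]
eef_rot: [-89.9, 0.3, -12.1]
ft_force: [-15.6, 8.6, 10.8]
grip_width: 0.0007
```

Force rose to about 18 N with no further motion, so the lever is at its stop. Backing off and rising.

{"api": "step_arm", "payload": {"deltas": [[-6, 0, 0, 0], [-20, 0, 0, 0], [-40, 0, 0, 0], [-60, 0, 0, 0], [-70, -20, 0, 0], [-75, -60, 0, 0], [-75, -110, 0, 0], [-80, -160, 0, 0], [-90, -200, 0, -8], [-95, -200, 0, -18], [-100, -200, 0, -28], [-100, -200, 0, -38]]}}

```text
clock: 12.65
eef_pos: [0.4153, -0.2619, 0.3339]
eef_rot: [-89.9, -0.1, 26.3]
ft_force: [0.0, -0.3, 0.1]
grip_width: 0.0006
```

```bash
python3 - <<'E'
from h import *
from workcell import arm,cams
from mv import rows
for n in ("side","top"):
    s=cams.snapshot(n); pickle.dump(s,open(n+"4.pkl","wb"))
    v=s["color"][230:430,320:520] if n=="side" else s["color"][150:350,320:520]
    cv2.imwrite(f"pics/{n}4.png",cv2.resize(v,None,fx=3,fy=3,interpolation=2))
    P=cloud(s); 
    m=(P[...,0]>.45)&(P[...,0]<.6)&(P[...,1]<-.23)&(P[...,1]>-.39)&(abs(P[...,2]-.153)<.006)
    q=P[m]; X=[];Y=[]
    for y in np.arange(-.36,-.25,.01):
        w=q[(q[:,1]>y)&(q[:,1]<y+.01)]
        if len(w)>5: X.append((w[:,0].min()+w[:,0].max())/2);Y.append(y+.005)
    print(n,len(q),np.round(X,4),Y[0],Y[-1],90-np.degrees(np.arctan(np.polyfit(Y[1:-1],X[1:-1],1)[0])))
rows([(.46,-.03,.36,93.8,8),(.46,-.03,.30,93.8,3),(.46,-.03,.30,93.8,1)])
E
```

```text
side 511 [0.512  0.5155 0.5177 0.5203 0.5218 0.5236 0.5257 0.5279 0.53   0.5324
 0.5316] -0.355 -0.2549999999999999 78.38310002613997
top 135 [0.5257 0.528  0.5285 0.5288] -0.30499999999999994 -0.2749999999999999 87.1379607814423
now [ 0.4155 -0.2617  0.334 ] [-89.93  -0.11  26.12] F [-0.5  0.6 -0.1] t 12.75
[[17.7,-3.2,23.6,-8.5],[35.5,-6.4,47.1,-16.9],[53.2,-9.6,70.7,-25.4],[71.0,-12.8,94.2,-33.8],[88.7,-16.0,117.8,-42.3],[106.5,-19.2,141.4,-50.8],[124.2,-22.3,164.9,-59.2],[142.0,-25.5,188.5,-67.7],[141.9,-5.5,188.4,-67.7],[141.9,14.5,188.4,-67.7],[141.9,34.5,188.4,-67.7],[141.9,34.5,188.4,-67.7]]
```

View pics/side4.png

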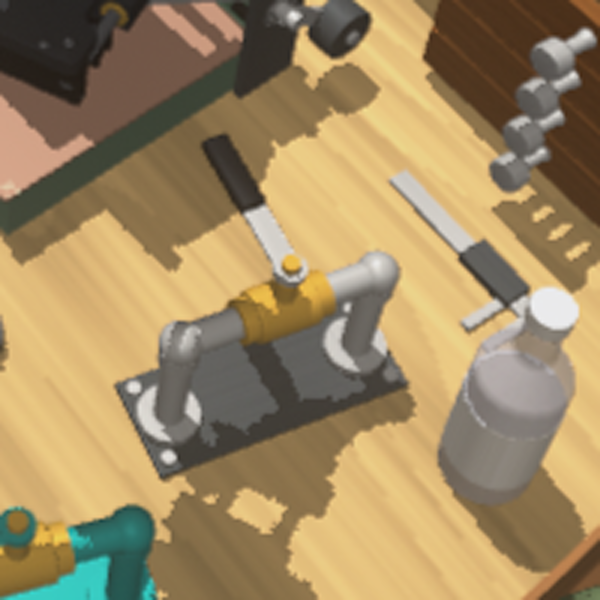

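View pics/top4.png

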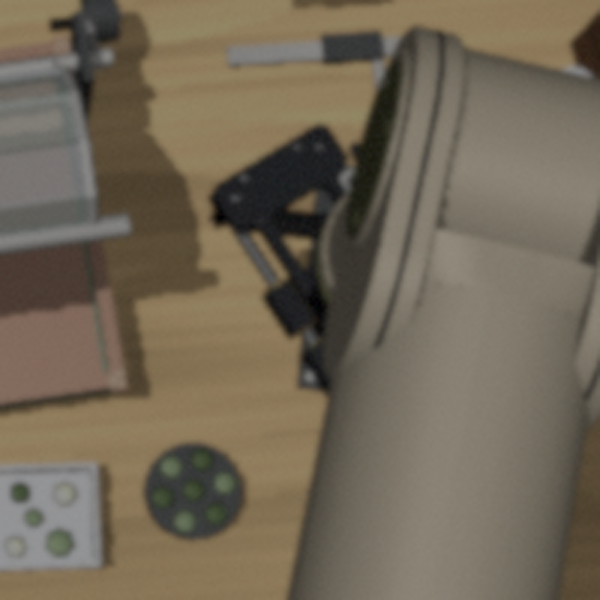

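Side view: the lever stands across the pipe, measured at 78.4° against 78° for the stand's +y, so it is square. Next is the guard.

{"api": "step_arm", "payload": {"deltas": [[18, -3, 24, -8.5], [35, -6, 47, -17], [53, -10, 71, -25], [71, -13, 94, -34], [89, -16, 118, -42], [106, -19, 141, -51], [124, -22, 165, -59], [142, -26, 188, -68], [142, -6, 188, -68], [142, 15, 188, -68], [142, 35, 188, -68], [142, 35, 188, -68]]}}

```text
clock: 14.25
eef_pos: [0.4604, -0.0304, 0.2984]
eef_rot: [-89.9, 0.0, 93.8]
ft_force: [1.5, -0.2, 0.5]
grip_width: 0.0004
```

```bash
python3 - <<'E'
from h import *
from workcell import arm,cams
from mv import rows
print(arm.state()["qpos"].round(0))
s=cams.snapshot("side"); cv2.imwrite("pics/side5.png",s["color"])
s=cams.snapshot("wrist"); cv2.imwrite("pics/wrist5.png",s["color"])
rows([(.465,-.037,.173,93.8,6),(.465,-.037,.173,93.8,1),])
E
```

```text
[-70. -15.  59. 102.  13.  86.  81.]
now [ 0.4612 -0.0303  0.3   ] [-9.002e+01 -2.000e-02  9.386e+01] F [-0.  -0.9 -0. ] t 14.35
[[-1.2,21.2,-0.5,0.0],[-2.3,42.3,-1.1,0.0],[-3.5,63.5,-1.6,0.0],[-4.7,84.7,-2.2,0.0],[-5.8,105.8,-2.7,0.0],[-7.0,127.0,-3.3,0.1],[-7.0,127.0,-3.3,0.1]]
```

View pics/side5.png

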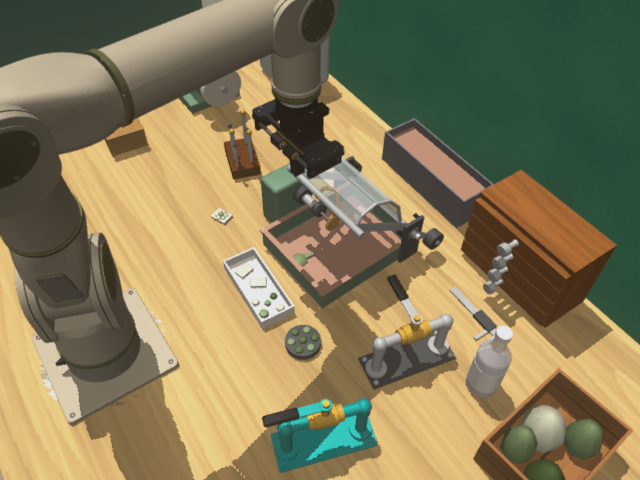

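View pics/wrist5.png

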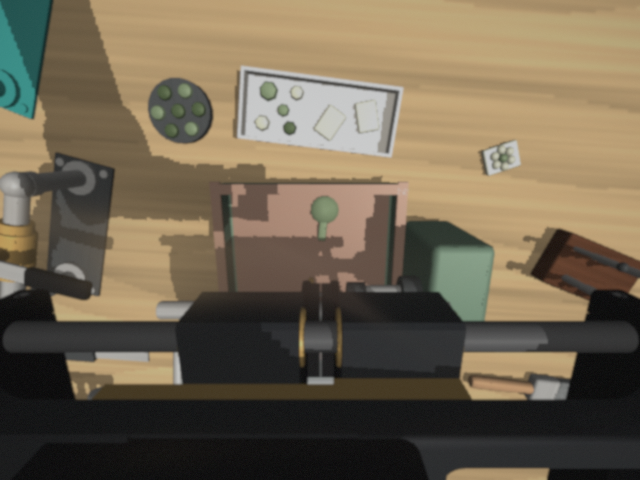

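{"api": "step_arm", "payload": {"deltas": [[-1, 21, 0, 0], [-2, 42, -1, 0], [-3, 63, -1, 0], [-4, 85, -2, 0], [-6, 106, -3, 0], [-7, 127, -3, 0], [-7, 127, -3, 0]]}}

```text
clock: 15.22
eef_pos: [0.4644, -0.037, 0.1725]
eef_rot: [-89.9, 0.1, 93.9]
ft_force: [-0.0, 0.1, -0.3]
grip_width: 0.0007
```

```bash
cat > gd.py <<'E'
import numpy as np
from mv import rows
from workcell import arm
# hinge centre, machine axes
H=np.array([.677,-.037]); yw=np.radians(3.8); mx=np.array([np.cos(yw),np.sin(yw)])
th0=np.arctan2(105,160)
def barpos(th):
    a=th0+th; return -.191*np.cos(a), .09+.191*np.sin(a)
def path(ths,off=.0175,dz=-.022,n=1):
    w=[]
    for th in ths:
        bx,bz=barpos(th); p=H+mx*(bx-off); w.append((p[0],p[1],bz+dz,93.8,n))
    print(np.round(w[0],4),np.round(w[-1],4),arm.state()["qpos"].round(0)); rows(w)
E
python3 - <<'E'
from gd import *
path([0,.0,.04,.08,.12,.16,.2,.24,.28,.32])
E
```

```text
[ 5.002e-01 -4.870e-02  1.728e-01  9.380e+01  1.000e+00] [ 5.412e-01 -4.600e-02  2.177e-01  9.380e+01  1.000e+00] [-74.  -6.  72. 113.   6.  69.  89.]
now [ 0.4644 -0.037   0.1725] [-8.994e+01  7.000e-02  9.391e+01] F [-0.   0.1 -0.3] t 15.225
[[-14.1,-0.4,-35.0,0.1],[-14.1,-0.4,-35.0,0.1],[-14.1,-6.7,-39.3,0.1],[-14.2,-12.8,-43.8,0.1],[-14.2,-18.7,-48.6,0.1],[-14.2,-24.5,-53.7,0.1],[-14.2,-30.0,-58.9,0.1],[-14.2,-35.3,-64.4,0.1],[-14.2,-40.4,-70.1,0.1],[-14.3,-45.3,-76.0,0.1]]
```

Joint 3 is near its limit (72 of 76.75), so I'll move towards the bar in small steps and watch it.

{"api": "step_arm", "payload": {"deltas": [[0, 0, -6, 0], [0, 0, -12, 0], [0, 0, -18, 0], [0, 0, -24, 0]]}}

```text
clock: 15.72
eef_pos: [0.4895, -0.0347, 0.1738]
eef_rot: [-90.1, -0.0, 94.0]
ft_force: [0.5, 0.7, -0.7]
grip_width: 0.0004
```

```bash
python3 - <<'E'
from gd import *
path([0,.0,.04,.08,.12,.16,.2,.24,.28,.32])
from h import *
from workcell import cams
s=cams.snapshot("side"); cv2.imwrite("pics/side6.png",cv2.resize(s["color"][80:280,220:460],None,fx=3,fy=3,interpolation=2))
E
```

```text
[ 5.002e-01 -4.870e-02  1.728e-01  9.380e+01  1.000e+00] [ 5.412e-01 -4.600e-02  2.177e-01  9.380e+01  1.000e+00] [-70.   7.  74. 110.  -7.  68. 101.]
now [ 0.4895 -0.0347  0.1738] [-9.006e+01 -2.000e-02  9.399e+01] F [ 0.5  0.7 -0.7] t 15.725
[[-14.7,1.0,-9.7,0.2],[-14.7,1.0,-9.7,0.2],[-14.7,-5.3,-14.0,0.2],[-14.7,-11.4,-18.6,0.2],[-14.8,-17.4,-23.4,0.2],[-14.8,-23.1,-28.4,0.2],[-14.8,-28.6,-33.7,0.2],[-14.8,-33.9,-39.2,0.2],[-14.8,-39.0,-44.9,0.2],[-14.8,-43.9,-50.8,0.2]]
```

View pics/side6.png

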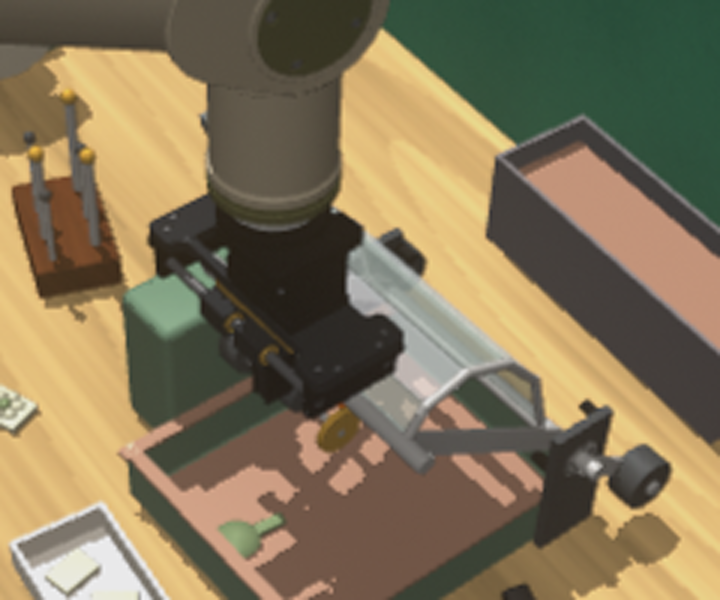

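The arm is near-singular (upper arm almost vertical), with joints 1 and 3 opposing each other. Before pushing, I'll make a dry run above the guard to see how the posture develops.

{"api": "step_arm", "payload": {"deltas": [[0, 0, 20, 0], [0, -25, 28, 0], [0, -65, 28, 0], [0, -105, 28, 0], [0, -150, 28, 0], [0, -190, 28, 0], [0, -190, 28, 0]]}}

```text
clock: 16.65
eef_pos: [0.4618, -0.0376, 0.3659]
eef_rot: [-90.3, -0.1, 93.9]
ft_force: [0.5, -0.3, -0.6]
grip_width: 0.0005
```

```bash
python3 -c "
from workcell import arm
s=arm.state();print(s['qpos'].round(1),s['eef_pos'].round(3))"
```

```text
[-70.2 -16.2  57.3  94.8  13.6  93.7  80.9] [ 0.462 -0.038  0.366]
```

{"api": "step_arm", "payload": {"deltas": [[0, 0, -35, 0], [0, 0, -70, 0], [0, 0, -105, 0], [0, 0, -140, 0], [0, 0, -175, 0], [0, 0, -210, 0], [0, 0, -210, 0]]}}

```text
clock: 17.52
eef_pos: [0.6711, -0.023, 0.3607]
eef_rot: [-89.8, 0.1, 93.9]
ft_force: [-1.0, -0.3, 0.4]
grip_width: 0.0007
```

```bash
python3 -c "
from workcell import arm
s=arm.state();print(s['qpos'].round(1),s['eef_pos'].round(3))"
```

```text
[-37.   34.3  63.1  63.1 -30.3  98.5 110.4] [ 0.671 -0.023  0.361]
```

{"api": "step_arm", "payload": {"deltas": [[0, 0, 35, 0], [0, 0, 70, 0], [0, 0, 105, 0], [0, 0, 140, 0], [0, 0, 175, 0], [0, 0, 205, 0], [0, 0, 205, 0]]}}

```text
clock: 18.4
eef_pos: [0.4643, -0.0373, 0.362]
eef_rot: [-90.1, -0.3, 94.1]
ft_force: [0.2, -0.1, 0.1]
grip_width: 0.0005
```

```bash
python3 -c "
from workcell import arm
s=arm.state();print(s['qpos'].round(1),s['eef_pos'].round(3))"
```

```text
[-73.7 -17.3  59.9  94.8  14.7  93.8  80.2] [ 0.464 -0.037  0.362]
```

{"api": "step_arm", "payload": {"deltas": [[0, 0, 0, 10], [0, 0, 0, 10]]}}

```text
clock: 18.65
eef_pos: [0.465, -0.0374, 0.3621]
eef_rot: [-90.0, -0.1, 84.0]
ft_force: [-0.3, 0.3, -0.8]
grip_width: 0.0007
```

```bash
python3 -c "
from workcell import arm
s=arm.state();print(s['qpos'].round(1),s['eef_pos'].round(3),s['eef_rot'])"
```

```text
[-71.  -15.4  58.9  94.7  13.   93.3  71.7] [ 0.465 -0.037  0.362] [-8.99751765e+01 -8.15351411e-02  8.40181400e+01]
```

{"api": "step_arm", "payload": {"deltas": [[0, 15, -10, -5], [0, 55, -20, -10], [0, 95, -20, -10], [0, 135, -20, -10], [0, 165, -20, -10], [0, 188, -20, -10], [0, 188, -20, -10]]}}

```text
clock: 19.52
eef_pos: [0.4841, -0.0396, 0.1734]
eef_rot: [-89.8, 0.2, 94.1]
ft_force: [0.2, -0.3, 0.6]
grip_width: 0.0005
```

```bash
python3 - <<'E'
from gd import *
path([0,.0,.04,.08,.12,.16,.2,.24,.28,.32])
E
```

```text
[ 5.002e-01 -4.870e-02  1.728e-01  9.380e+01  1.000e+00] [ 5.412e-01 -4.600e-02  2.177e-01  9.380e+01  1.000e+00] [-72.   6.  76. 110.  -6.  68. 100.]
now [ 0.4841 -0.0396  0.1734] [-89.8    0.17  94.1 ] F [ 0.2 -0.3  0.6] t 19.525
[[-10.2,0.5,-15.4,0.3],[-10.2,0.5,-15.4,0.3],[-10.3,-5.8,-19.7,0.3],[-10.3,-11.9,-24.3,0.3],[-10.4,-17.9,-29.1,0.3],[-10.4,-23.6,-34.1,0.3],[-10.4,-29.2,-39.3,0.3],[-10.5,-34.5,-44.8,0.3],[-10.5,-39.6,-50.5,0.3],[-10.6,-44.5,-56.3,0.3]]
```

Joint 3 sits at 76 of 76.75, too close. There is time in hand, so I'll go up and unwind the redundancy with a loop: sweep left while retracted, then come back while extended.

{"api": "step_arm", "payload": {"deltas": [[0, -20, 10, 0], [0, -65, 20, 0], [0, -110, 20, 0], [0, -155, 20, 0], [0, -195, 20, 0], [40, -195, 20, 0], [85, -195, 20, 0], [130, -195, 20, 0], [175, -195, 20, 0], [220, -195, 20, 0], [265, -195, 25, 0], [310, -195, 35, 0]]}}

```text
clock: 21.02
eef_pos: [0.4291, 0.2684, 0.3714]
eef_rot: [-90.2, -0.0, 94.0]
ft_force: [0.9, 0.8, 0.6]
grip_width: 0.0005
```

```bash
python3 -c "
from workcell import arm
s=arm.state();print(s['qpos'].round(1),s['eef_pos'].round(3),s['eef_rot'])"
```

```text
[-82.6  -0.4  45.9  88.3   0.3  91.8  57.3] [0.429 0.268 0.371] [-9.01584504e+01 -4.18438168e-02  9.40033784e+01]
```

{"api": "step_arm", "payload": {"deltas": [[30, 0, -40, 0], [60, 0, -80, 0], [90, 0, -120, 0], [110, 0, -150, 0], [75, 0, -170, 0], [35, 0, -190, 0], [-10, 0, -205, 0], [-60, 0, -215, 0], [-110, 0, -225, 0], [-160, 0, -230, 0], [-210, 0, -230, 0], [-260, 0, -230, 0]]}}

```text
clock: 22.52
eef_pos: [0.6759, 0.0229, 0.3723]
eef_rot: [-90.1, 0.1, 94.1]
ft_force: [0.3, -1.3, -0.4]
grip_width: 0.0004
```

```bash
python3 -c "
from workcell import arm
s=arm.state();print(s['qpos'].round(1),s['eef_pos'].round(3),s['eef_rot'])"
```

```text
[-35.1  30.6  51.   60.6 -23.5  98.1 102.2] [0.676 0.023 0.372] [-90.13988666   0.10129429  94.06762525]
```

{"api": "step_arm", "payload": {"deltas": [[-8, 0, 35, 0], [-16, 0, 70, 0], [-24, 0, 105, 0], [-30, 0, 140, 0], [-38, 0, 175, 0], [-45, 0, 205, 0], [-45, 5, 205, 0]]}}

```text
clock: 23.4
eef_pos: [0.4743, -0.0364, 0.3667]
eef_rot: [-90.3, -0.2, 94.0]
ft_force: [0.7, 0.3, 0.8]
grip_width: 0.0004
```

```bash
python3 -c "
from mv import *
s=arm.state();print(s['qpos'].round(1))
rows([(.485,-.04,.173,93.8,5),(.485,-.04,.173,93.8,1)])"
```

```text
[-59.1  -8.8  52.7  93.    6.8  92.1  87.5]
now [ 0.4743 -0.0364  0.3667] [-90.26  -0.24  94.01] F [0.7 0.3 0.8] t 23.4
[[-1.0,38.7,-1.9,0.0],[-2.1,77.5,-3.8,0.1],[-3.1,116.2,-5.7,0.1],[-4.1,155.0,-7.6,0.2],[-5.2,193.7,-9.5,0.2],[-5.2,193.7,-9.5,0.2]]
```

{"api": "step_arm", "payload": {"deltas": [[-1, 38, -2, 0], [-2, 77, -4, 0], [-3, 116, -6, 0], [-4, 155, -8, 0], [-5, 185, -10, 0], [-5, 193, -10, 0], [-5, 193, -10, 0]]}}

```text
clock: 24.28
eef_pos: [0.4859, -0.039, 0.1723]
eef_rot: [-90.0, 0.1, 94.0]
ft_force: [0.6, 0.0, 0.6]
grip_width: 0.0006
```

```bash
python3 - <<'E'
from gd import *
path([0,.0,.03,.06,.09,.12,.15,.18,.21,.24])
E
```

```text
[ 5.002e-01 -4.870e-02  1.728e-01  9.380e+01  1.000e+00] [ 5.296e-01 -4.680e-02  2.077e-01  9.380e+01  1.000e+00] [-57.   3.  59. 110.  -3.  68.  97.]
now [ 0.4859 -0.039   0.1723] [-9.002e+01  5.000e-02  9.402e+01] F [0.6 0.  0.6] t 24.275
[[-10.7,-0.5,-13.6,0.2],[-10.7,-0.5,-13.6,0.2],[-10.7,-5.3,-16.8,0.2],[-10.7,-9.9,-20.2,0.2],[-10.7,-14.4,-23.7,0.2],[-10.8,-18.9,-27.3,0.2],[-10.8,-23.2,-31.1,0.2],[-10.8,-27.4,-34.9,0.2],[-10.8,-31.5,-39.0,0.2],[-10.8,-35.5,-43.1,0.2]]
```

Joint 3 is now at 59, a comfortable margin. I'll ease forward to touch the bar.

{"api": "step_arm", "payload": {"deltas": [[0, 0, -5, 0], [0, 0, -10, 0], [0, 0, -13, 0], [0, 0, -13, 0]]}}

```text
clock: 24.78
eef_pos: [0.4987, -0.0382, 0.1716]
eef_rot: [-90.0, 0.0, 94.0]
ft_force: [0.4, -0.0, 0.2]
grip_width: 0.0003
```

{"api": "step_arm", "payload": {"deltas": [[0, 0, -2, 0], [0, -1, -4, 0], [0, -2, -5, 0]]}}

```text
clock: 25.15
eef_pos: [0.5013, -0.0379, 0.1728]
eef_rot: [-89.7, -0.0, 94.0]
ft_force: [-10.1, -0.1, 3.6]
grip_width: 0.0002
```

```bash
python3 - <<'E'
from gd import *
from h import *
from workcell import cams
s=cams.snapshot("side"); cv2.imwrite("pics/side7.png",cv2.resize(s["color"][80:280,220:460],None,fx=3,fy=3,interpolation=2))
path([0,.05])
E
```

```text
[ 5.002e-01 -4.870e-02  1.728e-01  9.380e+01  1.000e+00] [ 5.056e-01 -4.840e-02  1.806e-01  9.380e+01  1.000e+00] [-55.   8.  59. 108.  -7.  69. 100.]
now [ 0.5014 -0.0379  0.1729] [-8.971e+01 -3.000e-02  9.396e+01] F [-10.1   0.5   4.5] t 25.2
[[-10.7,0.1,1.9,0.2],[-10.7,-7.8,-3.5,0.2]]
```

View pics/side7.png

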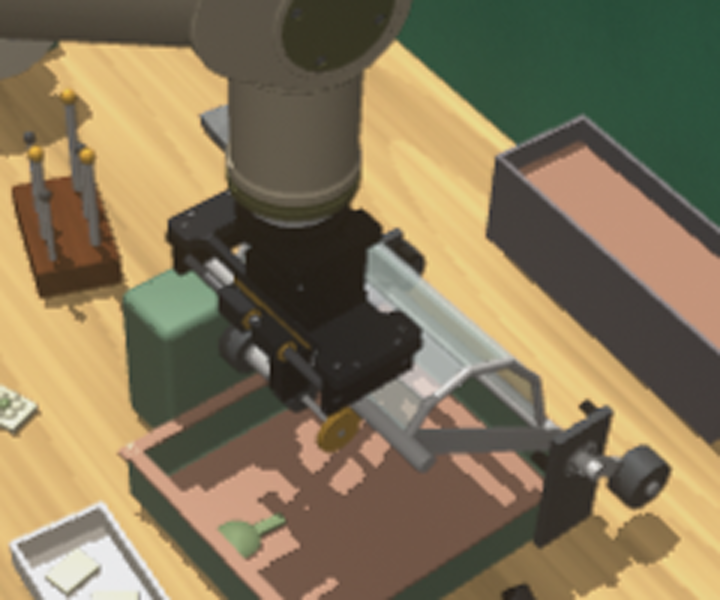

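Contact on the bar (10 N level). Now I'll push along the bar's arc at about 0.24 rad/s.

```bash
sed -i 's/H=np.array.*; yw/H=np.array([.677,-.0264]); yw/' gd.py; python3 - <<'E'
from gd import *
print([ [round(float(v),3) for v in barpos(t)] for t in (0,.36,.86,1.2,1.4)])
path(np.arange(.0,.345,.03),off=.0155)
E
```

```text
[[-0.16, 0.195], [-0.113, 0.244], [-0.025, 0.279], [0.04, 0.277], [0.076, 0.265]]
[ 5.022e-01 -3.800e-02  1.728e-01  9.380e+01  1.000e+00] [ 5.447e-01 -3.520e-02  2.189e-01  9.380e+01  1.000e+00] [-55.   8.  59. 108.  -7.  69. 100.]
now [ 0.5014 -0.0379  0.1729] [-8.971e+01 -3.000e-02  9.396e+01] F [-10.1   0.5   4.5] t 25.2
[[-0.2,0.1,-0.8,0.2],[-0.2,-4.7,-4.0,0.2],[-0.2,-9.4,-7.3,0.2],[-0.2,-13.9,-10.8,0.2],[-0.2,-18.4,-14.4,0.2],[-0.2,-22.7,-18.2,0.2],[-0.2,-26.9,-22.0,0.2],[-0.2,-31.1,-26.0,0.2],[-0.2,-35.0,-30.1,0.2],[-0.2,-38.9,-34.4,0.2],[-0.2,-42.6,-38.7,0.2],[-0.3,-46.2,-43.2,0.2]]
```

{"api": "step_arm", "payload": {"deltas": [[0, -2, -2, 0], [0, -5, -4, 0], [0, -9.5, -7, 0], [0, -14, -10.5, 0], [0, -18.5, -14, 0], [0, -22.5, -18, 0], [0, -27, -22, 0], [0, -31, -26, 0], [0, -35, -30, 0], [0, -39, -34, 0], [0, -42.5, -38.5, 0], [0, -46, -43, 0]]}}

```text
clock: 26.7
eef_pos: [0.5453, -0.0351, 0.2196]
eef_rot: [-89.8, -0.0, 94.0]
ft_force: [-7.8, -0.3, 5.9]
grip_width: 0.0005
```

```bash
python3 - <<'E'
from gd import *
path(np.arange(.36,.70,.03),off=.0155)
E
```

```text
[ 5.492e-01 -3.490e-02  2.223e-01  9.380e+01  1.000e+00] [ 6.052e-01 -3.120e-02  2.505e-01  9.380e+01  1.000e+00] [-51.  14.  59.  98. -12.  75. 104.]
now [ 0.5453 -0.0351  0.2196] [-8.984e+01 -3.000e-02  9.395e+01] F [-7.8 -0.3  5.9] t 26.7
[[-0.1,-2.7,-4.0,0.2],[-0.1,-6.0,-8.7,0.2],[-0.1,-9.2,-13.4,0.2],[-0.1,-12.2,-18.3,0.2],[-0.1,-15.1,-23.2,0.2],[-0.1,-17.9,-28.3,0.2],[-0.2,-20.4,-33.4,0.2],[-0.2,-22.9,-38.6,0.2],[-0.2,-25.1,-43.8,0.2],[-0.2,-27.3,-49.2,0.2],[-0.2,-29.2,-54.5,0.2],[-0.2,-31.0,-60.0,0.2]]
```

The guard is following. I'll lift slightly more so friction helps.

{"api": "step_arm", "payload": {"deltas": [[0, -3.5, -4, 0], [0, -7.5, -8.5, 0], [0, -11, -13, 0], [0, -14.5, -18, 0], [0, -17.5, -23, 0], [0, -20.5, -28, 0], [0, -23, -33, 0], [0, -25.5, -38, 0], [0, -28, -43, 0], [0, -30, -48.5, 0], [0, -32, -54, 0], [0, -34, -59, 0]]}}

```text
clock: 28.2
eef_pos: [0.6056, -0.0305, 0.2537]
eef_rot: [-90.0, -0.0, 94.0]
ft_force: [-1.4, -0.3, -0.6]
grip_width: 0.0008
```

```bash
python3 - <<'E'
from gd import *
from h import *
from workcell import cams
path(np.arange(.70,1.04,.03),off=.0155,dz=-.019)
s=cams.snapshot("side"); cv2.imwrite("pics/side8.png",cv2.resize(s["color"][80:280,220:460],None,fx=3,fy=3,interpolation=2))
E
```

```text
[ 6.07e-01 -3.10e-02  2.54e-01  9.38e+01  1.00e+00] [ 6.691e-01 -2.690e-02  2.618e-01  9.380e+01  1.000e+00] [-44.  22.  56.  86. -19.  81. 107.]
now [ 0.6056 -0.0305  0.2537] [-90.02  -0.    93.99] F [-1.4 -0.3 -0.6] t 28.2
[[-0.6,-0.3,-1.4,0.2],[-0.6,-1.9,-6.9,0.2],[-0.6,-3.3,-12.4,0.2],[-0.7,-4.5,-18.0,0.2],[-0.7,-5.6,-23.7,0.2],[-0.7,-6.4,-29.3,0.2],[-0.7,-7.1,-35.0,0.2],[-0.7,-7.7,-40.7,0.2],[-0.7,-8.1,-46.4,0.2],[-0.8,-8.3,-52.2,0.2],[-0.8,-8.3,-57.9,0.2],[-0.8,-8.1,-63.6,0.2]]
```

View pics/side8.png

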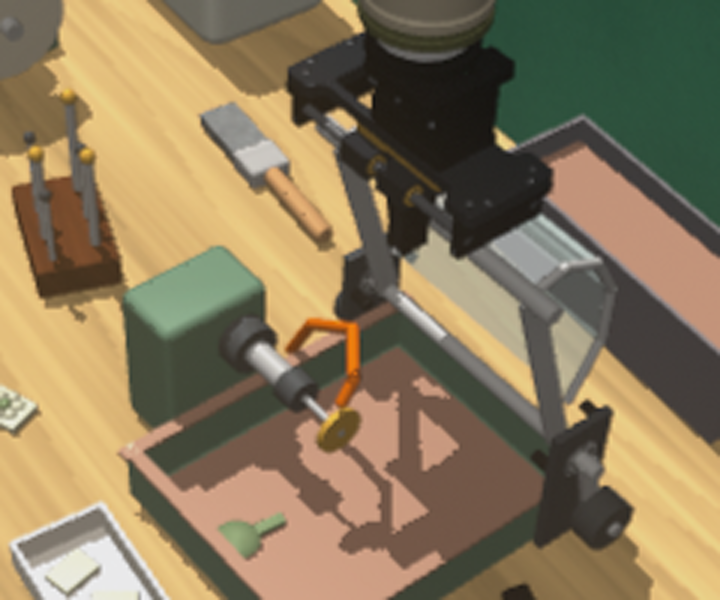

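The guard is up at about 0.7 rad with the fingers on the front of the bar. I'll continue through balance.

{"api": "step_arm", "payload": {"deltas": [[0, -1, -5, 0], [0, -2.5, -10, 0], [0, -4, -15, 0], [0, -5, -20, 0], [0, -6, -25, 0], [0, -7, -30, 0], [0, -7.5, -35, 0], [0, -8, -40, 0], [0, -8, -45, 0], [0, -8, -50, 0], [0, -8, -55, 0], [0, -8, -59, 0]]}}

```text
clock: 29.75
eef_pos: [0.6644, -0.0264, 0.2614]
eef_rot: [-90.0, -0.0, 94.0]
ft_force: [-1.2, -0.2, 0.1]
grip_width: 0.0006
```

```bash
python3 - <<'E'
from gd import *
from h import *
from workcell import cams
path(np.arange(1.01,1.32,.03),off=.0155,dz=-.019)
s=cams.snapshot("side"); cv2.imwrite("pics/side9.png",cv2.resize(s["color"][80:280,220:460],None,fx=3,fy=3,interpolation=2))
E
```

```text
[ 6.653e-01 -2.720e-02  2.620e-01  9.380e+01  1.000e+00] [ 7.215e-01 -2.340e-02  2.523e-01  9.380e+01  1.000e+00] [-37.  31.  54.  76. -24.  85. 109.]
now [ 0.6644 -0.0264  0.2614] [-90.    -0.    93.99] F [-1.2 -0.2  0.1] t 29.75
[[-0.8,-0.5,-0.9,0.2],[-0.8,-0.3,-6.6,0.2],[-0.9,0.0,-12.3,0.2],[-0.9,0.6,-18.0,0.2],[-0.9,1.3,-23.7,0.2],[-0.9,2.2,-29.4,0.2],[-0.9,3.2,-35.0,0.2],[-0.9,4.5,-40.6,0.2],[-1.0,5.9,-46.2,0.2],[-1.0,7.4,-51.7,0.2],[-1.0,9.1,-57.2,0.2]]
```

View pics/side9.png

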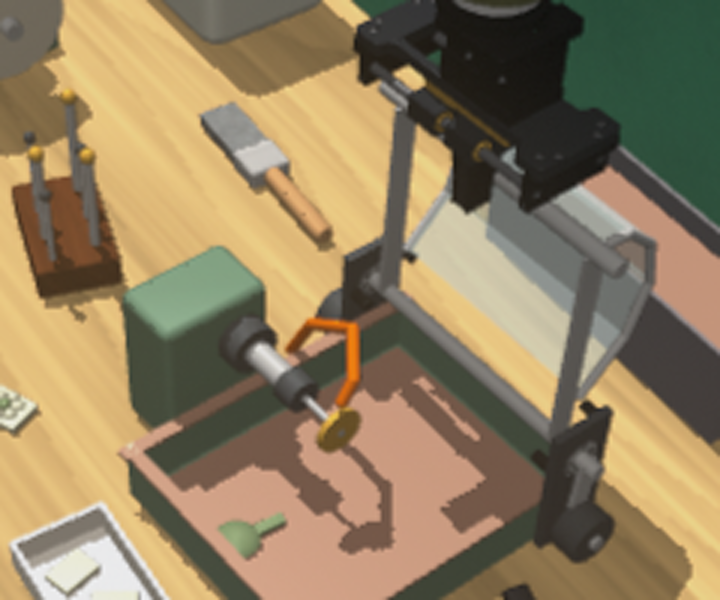

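At about 1.0 rad the guard is past balance. I'll follow it a little further with the height constant, then withdraw.

{"api": "step_arm", "payload": {"deltas": [[0, 0, -5, 0], [0, 0, -10, 0], [0, 0, -15, 0], [0, 0, -20, 0], [0, 0, -25, 0], [0, 0, -30, 0], [0, 0, -34, 0], [0, 0, -38, 0], [0, 0, -38, 0], [0, 0, -30, 0], [0, 0, -10, 0], [0, 0, 30, 0]]}}

```text
clock: 31.3
eef_pos: [0.6333, -0.0286, 0.2612]
eef_rot: [-90.0, 0.0, 94.0]
ft_force: [-0.5, 0.4, 1.6]
grip_width: 0.0005
```

{"api": "step_arm", "payload": {"deltas": [[0, -10, 40, 0], [0, -40, 80, 0], [0, -80, 120, 0], [0, -120, 160, 0], [0, -120, 180, 0], [0, -120, 180, 0], [0, -120, 180, 0], [0, -120, 180, 0]]}}

```text
clock: 32.3
eef_pos: [0.4547, -0.0411, 0.3809]
eef_rot: [-89.9, 0.1, 94.0]
ft_force: [0.3, -0.4, 0.6]
grip_width: 0.0005
```

```bash
python3 - <<'E'
from h import *
from workcell import cams,arm
s=cams.snapshot("side"); pickle.dump(s,open("sideA.pkl","wb")); cv2.imwrite("pics/sideA.png",s["color"])
t=cams.snapshot("top"); pickle.dump(t,open("topA.pkl","wb")); cv2.imwrite("pics/topA.png",t["color"])
print(arm.state()["qpos"].round(0),arm.state()["clock"])
for n,v in (("side",s),("top",t)):
    P=cloud(v); q=P[(P[...,0]>.68)&(P[...,0]<.9)&(P[...,1]>-.19)&(P[...,1]<-.13)&(P[...,2]>.2)&(P[...,2]<.3)]
    print(n,len(q),np.nanmean(q,0), np.nanmax(q,0))
E
```

```text
[-64. -14.  53.  93.  12.  95.  83.] 32.4
side 140 [ 0.75199963 -0.13825127  0.25168407] [ 0.79984368 -0.13002189  0.27523038]
top 67 [ 0.76040408 -0.1390076   0.2712673 ] [ 0.77134268 -0.13028741  0.27679425]
```

View pics/sideA.png

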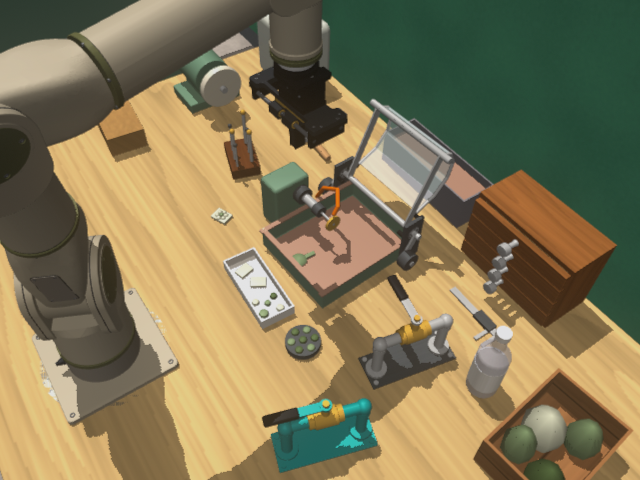

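View pics/topA.png

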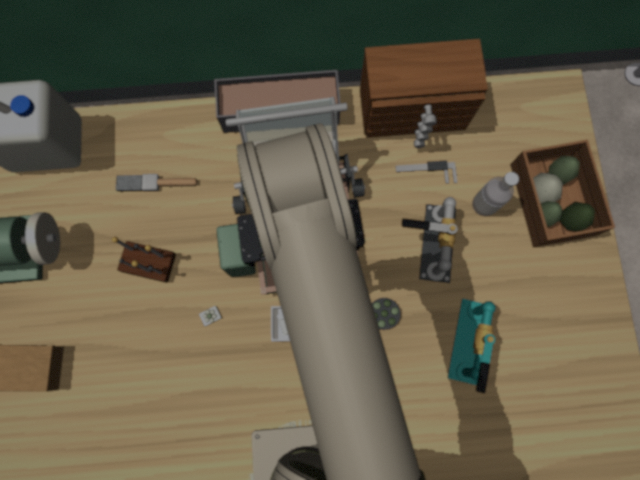

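The guard's bar is 76 mm behind the hinge and about 267 mm high, which matches 1.40 rad on the stops. I'll wait a moment, recheck that it's steady, then hand in.

{"api": "step_arm", "payload": {"deltas": [[0, 0, 0, 0], [0, 0, 0, 0], [0, 0, 0, 0], [0, 0, 0, 0], [0, 0, 0, 0], [0, 0, 0, 0], [0, 0, 0, 0], [0, 0, 0, 0]]}}

```text
clock: 33.4
eef_pos: [0.4545, -0.0411, 0.3815]
eef_rot: [-90.0, -0.0, 94.0]
ft_force: [0.4, 0.4, -0.3]
grip_width: 0.0003
```

```bash
python3 - <<'E'
from h import *
from workcell import cams,arm,hand_in
s=cams.snapshot("side")
P=cloud(s); q=P[(P[...,0]>.68)&(P[...,0]<.9)&(P[...,1]>-.19)&(P[...,1]<-.13)&(P[...,2]>.2)&(P[...,2]<.3)]
print(np.nanmean(q,0))
m=(P[...,0]>.45)&(P[...,0]<.6)&(P[...,1]<-.26)&(P[...,1]>-.35)&(abs(P[...,2]-.153)<.006); q=P[m]
X=[];Y=[]
for y in np.arange(-.345,-.26,.01):
    w=q[(q[:,1]>y)&(q[:,1]<y+.01)]; X.append((w[:,0].min()+w[:,0].max())/2);Y.append(y)
print(90-np.degrees(np.arctan(np.polyfit(Y,X,1)[0])), arm.state()["ft_force"])
a=load("side"); d=np.abs(s["color"].astype(int)-a["color"]).max(-1)
for k,(u,v) in dict(leaf=(302,259),dop=(303,340),bottle=(490,365),plaque=(222,216),caliper=(470,310),brush=(300,128),burr=(240,155)).items(): print(k,np.median(d[v-10:v+10,u-10:u+10]))
print(hand_in())
E
```

```text
[ 0.75157053 -0.13771312  0.24995593]
78.52964985182565 [0.23775875 0.21394621 0.25018322]
leaf 3.0
dop 1.0
bottle 2.0
plaque 3.0
caliper 2.0
brush 113.5
burr 1.0
the job is handed in; nothing more can be done
None
```

The drip water is shut off and the splash guard is up on its rear stops, done in that order. I handed the job in at about 33.5 s.

- **Valve:** I used the grey-piped valve, not the turquoise one. The closed fingers pushed its lever round until the force rose to about 18 N with no further movement. The side camera put the lever at 78.5° against 78° for square across the pipe. The top camera's reading right after the push gave about 87°. I discounted that one because the arm hid most of the lever, and its last picture shows the lever across the pipe.
- **Guard:** I pushed the front bar up along its arc at about 0.24 rad/s, with about 10 N at most on the force readings. I followed it past balance to about 1.2 rad and then withdrew. The bar settled 76 mm behind the hinge, which matches 1.40 rad, and it was in the same place a second later.
- **Bystanders:** the leaf, dop plate, bottle, plaque, caliper and burr stand showed no change in the pictures. My picture comparison for the brush failed because the gripper was in front of it, but in the last top picture it lies where it started.
- **Delay:** before pushing the guard I spent about 9 s testing and changing the arm's posture, because joint 3 had come within 1° of its limit.

At hand-in the robot was touching nothing, with the force reading near zero.

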